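Clamp the housing and hold its cover over the tapped holes

TASK

Slide the blue jaw with the red grip gently shut until the grey housing is pressed between it and the fixed jaw, and leave it shut. Then pick up the aluminium cover plate by its black handle and hold it level over the housing, about a centimetre above the rim without touching, each of its three holes centred over its threaded hole, as if the screws were to go in next. Finish while still holding it there, and leave the other things on the bench where they lie.

Things in the scene. Friction and masses are not known exactly. Their poses are not given: they have to be found in the camera images.
- fixture: clamping fixture screwed to the bench: dark steel base plate 130 (x) x 240 (y) x 12 mm, origin at the centre of its underside. Its y axis is the slide direction and points from the sliding jaw to the fixed jaw. Fixed blue jaw at its +y end, 45 mm above the bench, inner face at y = +85 mm of this frame; the housing stands on the base plate, 12 mm above the bench.
- jaw (a joint): travel of the sliding blue jaw in m along the fixture's +y: 0 fully open, 0.056 the end of its way; it meets a housing that stands against the fixed jaw at 0.050. Its inner face lies at y = -65 mm + travel of the fixture's frame. It slides with about 2.5 N of friction and stays where it is left. The jaw is 44 mm high above the bench, 100 mm wide, 40 mm thick.
- jaw_face (a point): centre of the sliding jaw's inner face (the one towards the housing), 29 mm above the bench; axes as the fixture's
- jaw_grip (a point): middle of the graspable upper part of the red upright grip on the sliding jaw: square post 16 x 16 mm, standing from the jaw's top (44 mm above the bench) to 100 mm above the bench; this point is 85 mm above the bench and 22 mm behind the jaw's inner face; axes as the fixture's
- housing: grey open-topped housing 90 (x) x 100 (y) x 45 mm, 0.45 kg, loose on the fixture's base between the jaws, axes as the fixture's; origin at the centre of its underside. Up to 12 mm short of the fixed jaw at first: the closing jaw pushes it along (3 N of friction); clamped, its centre is at y = +35 mm of the fixture. A press of 5 to 20 N, kept for a moment, is right; over 60 N damages it.
- housing_top (a point): centre of the housing's open top, level with its rim (45 mm above its underside, 57 mm above the bench); axes as the housing's
- cover_handle (a point): centre of the grip bar of the cover plate's black bow handle: bar 12 mm wide (x) x 56 mm long (y) x 14 mm high, centred over the plate, 29 mm above the plate's underside, 22 to 36 mm above it from bottom to top; it stands on two feet with free space under the bar. Axes are the plate's: z up, y along the bar. The plate is 88 (x) x 98 (y) x 4 mm, aluminium, about 0.2 kg, flat on the bench. It fits only one way round: y of the plate along y of the housing.
- cover_under (a point): centre of the cover plate's underside; axes as the plate's
- cover: the cover plate with its handle; origin and axes as cover_under
- thread0 (a point): mouth of the housing's threaded hole 0 at (x -33, y +38 mm) of the housing's frame, 6 mm wide, in a steel boss just below the rim (44 mm above the underside)
- hole0 (a point): cover plate's screw hole 0 at (x -33, y +38 mm) of the plate's frame, 12 mm wide, at the plate's underside; belongs over threaded hole 0
- thread1 (a point): mouth of the housing's threaded hole 1 at (x +33, y +38 mm) of the housing's frame, 6 mm wide, in a steel boss just below the rim (44 mm above the underside)
- hole1 (a point): cover plate's screw hole 1 at (x +33, y +38 mm) of the plate's frame, 12 mm wide, at the plate's underside; belongs over threaded hole 1
- thread2 (a point): mouth of the housing's threaded hole 2 at (x 0, y -38 mm; the lone one) of the housing's frame, 6 mm wide, in a steel boss just below the rim (44 mm above the underside)
- hole2 (a point): cover plate's screw hole 2 at (x 0, y -38 mm; the lone one) of the plate's frame, 12 mm wide, at the plate's underside; belongs over threaded hole 2
- red_tape: roll of red tape, 80 mm across, 19 mm high, a bystander; origin at the centre of its underside
- clip_board: clipboard with a sheet, 228 x 155 x 16 mm, a bystander; origin at the centre of its underside
- stop: black stop block with a thumb screw, 40 x 85 x 49 mm, a bystander; origin at the centre of its underside
- pen: black and white marker pen, 131 mm long, 14 mm thick, a bystander; origin at the centre of its underside
- key: hex key with a red grip, 94 mm long, 12 mm high, a bystander; origin at the centre of its underside

How it is judged:
By the outcome, as a careful person would: the job done as asked, in the order asked, and still so for the second after the job is handed in, while the arm keeps its last pose, push and grip.
It also fails if it takes over 54 s, if anything falls off the work surface, if the arm or the gripper's body presses on something with over 40 N, if the wrist force passes 120 N, or if a joint passes its speed limit or range.

ROBOT

A 6-joint arm with a two-finger parallel gripper is mounted at the origin on a cart in front of the work surface, level with it; the furniture and walls round the work are solid. World frame = base frame: x ahead of the robot, y to its left, z up, the work surface at z = 0. Lengths are in mm, angles in rad, forces in N, time in s.
With the tool pointing down it reaches from about 350 to 775 mm from the base axis. Payload 5.5 kg.
Tool frame: the origin (TCP) lies at the very end of the fingers, on their centre line; the grasp point (between the pads) lies 19 mm behind it; z points along the fingers, y is the line along which they close (so a half turn about z gives the same grasp; the last joint's range is limited). The gripper opens to 85 mm and grips with 20 to 120 N. Pads are 22 mm wide; open, the fingers measure 114 mm over their backs; the gripper's body (76 mm by 85 mm) begins 54 mm behind the grasp point. The pads swing forward as they close: fully open they stand 13 mm farther back than shut.
Start: joints at [0.992, 0.313, 0.046, 1.304, 0, 1.431], TCP at [244.32, 520.557, 231.323] pointing down, gripper open.
Joint ranges: [-2.76, 2.76], [-0.86, 1.69], [-1.03, 1.26], [-2.2, 2.34], [-1.47, 1.5], [-3.14, 3.14]. Speed limits (rad/s): [2.57, 2.57, 3.14, 3.14, 3.14, 3.14].

INTERFACE

Orientations are given as a unit quaternion [x, y, z, w].
In Python, from cell import get_obs, capture, hand_in gives the robot as it stands. The module is installed in compiled form; this text tells all that it offers.
- The arm moves only by the tool send_rows, never from a script. Its argument "deltas" is a list of rows, each an object of numbers: "jaw": the closure, from 0 (fully open) to 1 (shut); "tx", "ty", "tz": the shift along the world's x, y, z in m; "rx", "ry", "rz": the turn, a rotation vector about the world's x, y, z in degrees. In form: [{"jaw": .., "tx": .., "ty": .., "tz": .., "rx": .., "ry": .., "rz": ..}, ...]. A call has 1 to 10 rows; each row shifts and turns the commanded pose from where the row before left it; what a row does not reach is not made up. A row lasts 1/12 s, in which the tool goes at most 41.7 mm and 7.16 degrees, less where a joint would pass 70% of its speed; a pose out of reach is approached as far as the arm can. A call with a gripper value outside its range is refused whole. The fingers move at their own pace and stop on an object; the grip force is fixed at half the most. Time passes only in rows, so rows that do not move let the fingers close. It gives the time, the measured TCP pose, the force, the opening and the grip force at its end, in the units of the state.
- get_obs(): the state, without advancing time (a new reading comes with each control period).
- capture(name): name is "scene" or "top" or "wrist"; returns a dict with "image" (480x640x3 uint8, red, green, blue), "z_map" (480x640 float32, mm along the optical axis (not along the pixel's ray), 0 where there is no reading), "fovy" (degrees; the focal length in pixels is half the picture's height over the tangent of half this angle, whatever the lens; pixels are square), "cx", "cy" (the principal point, pixels), "camera_from_world" (4x4, takes a point from world to camera coordinates). Camera axes: x right, y down, z forward; pixel columns grow to the right and rows downward; lengths in mm; the calibration is good to about 2 mm. A picture is of the moment at which its call begins.
- hand_in(): hands the job in; it is judged then, once.
The state is a dict: "t": time; "joint_pos": joint angles; "joint_vel": joint speeds; "joint_efforts": joint torques, N m; "ee_pos": TCP position; "eef_rot": TCP orientation; "contact_force": force on the tool from outside, world axes, zero at the start; "ft_torque": the same for the moment, N m; "finger_gap": opening from 0.0 (shut) to 1.0 (fully open); "finger_force": force on a finger pad.
Only numpy, scipy, OpenCV 4.12 (cv2) and the standard library are available. Lean on these libraries where they do the work, as an engineer would, in place of code of your own. Each camera call takes 0.05 s, during which the arm holds its last target. There are 200 camera calls.

## Working session

There is one attempt and no reset: what is moved stays moved. The work goes in short steps, Python scripts to look and compute and a tool call to move; the robot and the scene stay as the last step left them, time stands still between calls to the robot, and variables do not carry over. Pictures are saved under pics/ and viewed, at most 10 in all, crops included, and the job is handed in when it is done.

Besides the shell and the picture viewer there is one more tool, called after "Request:" by a JSON object that holds its "api" and its "payload", one argument or row to a line. send_rows: Moves the arm, as the interface text tells. Its arguments: {"type":"object","properties":{"deltas":{"type":"array","items":{"type":"object","properties":{"jaw":{"type":"number"},"tx":{"type":"number"},"ty":{"type":"number"},"tz":{"type":"number"},"rx":{"type":"number"},"ry":{"type":"number"},"rz":{"type":"number"}}}}},"required":["deltas"]}

```bash
mkdir -p pics; cat > h.py <<'E'
import numpy as np, cv2
from cell import get_obs, capture, hand_in
def snap(name,f):
    c=capture(name); cv2.imwrite(f'pics/{f}.png',c['image'][:,:,::-1]); np.savez(f'{f}.npz',**c); return c
def px(c,u,v,z=None):
    """world point at pixel: from depth map, or on the plane world z"""
    T=np.linalg.inv(c['camera_from_world']); f=240/np.tan(np.radians(float(c['fovy']))/2)
    d=np.array([(u-c['cx'])/f,(v-c['cy'])/f,1.]); 
    if z is None: s=float(c['z_map'][int(round(v)),int(round(u))])
    else: s=(z-T[2,3])/(T[:3,:3]@d)[2]
    return T[:3,:3]@(d*s)+T[:3,3]
E
python3 - <<'E'
from h import *
c=snap('top','top1'); snap('scene','scene1'); print(get_obs()); print(np.linalg.inv(c['camera_from_world'])[:3,3])
E
```

```text
{'t': 0.1, 'joint_pos': array([ 9.92414914e-01,  3.13935286e-01,  4.50759291e-02,  1.30360200e+00,
       -1.69840130e-05,  1.43120180e+00]), 'joint_vel': array([ 0.00099671,  0.00037128,  0.00198747, -0.00062619, -0.00028571,
        0.00117283]), 'joint_efforts': array([ 3.29362891e-03, -4.81727457e+01,  2.99242687e+01,  1.27500945e-02,
       -5.54054168e-05, -3.08811502e-05]), 'ee_pos': array([244.03782839, 520.13093438, 230.48555109]), 'eef_rot': array([ 2.17637564e-01,  9.76029301e-01, -7.82429021e-04, -2.84534625e-04]), 'contact_force': array([ 0.23435834, -0.84234598,  0.25244292]), 'ft_torque': array([0.01838202, 0.01751108, 0.02434402]), 'finger_force': 0.0, 'finger_gap': 1.0037085472854654}
[ 277.04483113    3.70426078 1815.68477885]
```

View pics/top1.png

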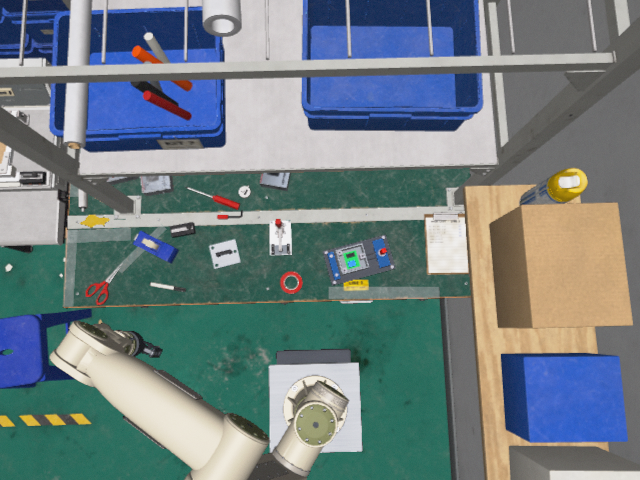

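View pics/scene1.png

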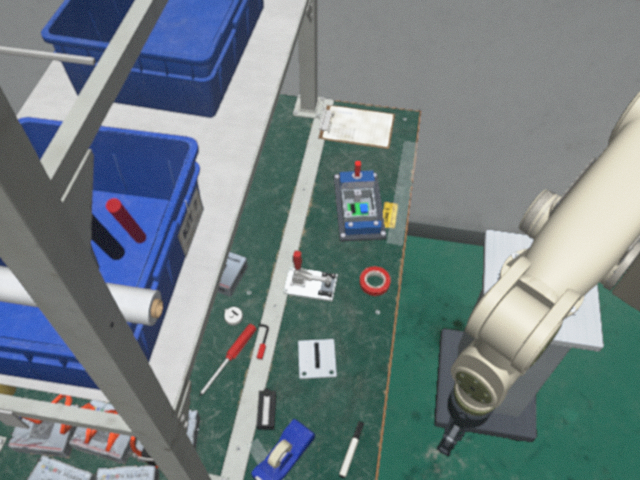

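The top view shows the fixture at about (360,258), with its red grip on the right at (383,252). The cover lies at (225,253). I'll enlarge both.

```bash
python3 - <<'E'
from h import *
i=cv2.imread('pics/top1.png')
a=cv2.resize(i[225:290,315:405],None,fx=6,fy=6,interpolation=cv2.INTER_CUBIC)
b=cv2.resize(i[235:273,202:250],None,fx=5,fy=5,interpolation=cv2.INTER_CUBIC)
o=np.zeros((390,790,3),np.uint8);o[:,:540]=a;o[:190,545:785]=b
cv2.imwrite('pics/crop1.png',o)
c=np.load('top1.npz')
for p in [(383,252),(333,265),(225,253),(212,247),(340,245)]: print(p,px(c,*p).round(1))
E
```

```text
(383, 252) [ 525.5 -249.6  103.4]
(333, 265) [492.  -78.1  44.7]
(225, 253) [546.5 307.5  36.6]
(212, 247) [574.9 360.7   3.4]
(340, 245) [ 571.  -108.4   -2. ]
```

View pics/crop1.png

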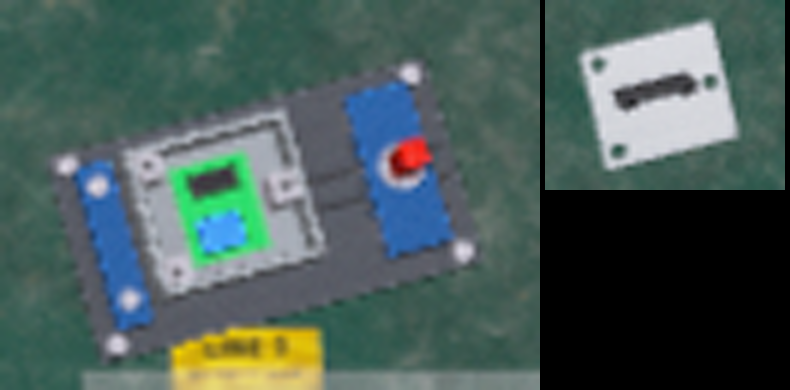

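```bash
python3 - <<'E'
from h import *
c=np.load('top1.npz')
F=lambda u,v,z:px(c,315+(u+.5)/6-.5,225+(v+.5)/6-.5,z)
C=lambda u,v,z:px(c,202+(u-545+.5)/5-.5,235+(v+.5)/5-.5,z)
q=[F(*p,12) for p in [(52,160),(422,62),(480,258),(108,358)]]
print(np.mean(q,0)); 
for a,b in [(1,0),(2,3),(2,1),(3,0)]: d=q[a]-q[b]; print(np.linalg.norm(d),np.degrees(np.arctan2(d[1],d[0])))
print('grip top',F(418,152,100))
t=[F(150,165,56),F(178,272,56),F(285,186,56)]; print('threads',t)
d=(t[0]+t[1])/2-t[2]; print('ay',np.degrees(np.arctan2(d[1],d[0])), 'org',(t[0]+t[1])/2*.5+t[2]*.5,np.linalg.norm(d))
h=[C(598,64,4),C(618,151,4),C(709,82,4)]
d=(h[0]+h[1])/2-h[2]; print('cov ay',np.degrees(np.arctan2(d[1],d[0])), 'org',(h[0]+h[1])/2*.5+h[2]*.5,np.linalg.norm(d))
q=[C(*p,4) for p in [(582,52),(710,21),(738,136),(606,169)]];print(np.mean(q,0))
for a,b in [(1,0),(2,3),(2,1),(3,0)]: d=q[a]-q[b]; print(np.linalg.norm(d),np.degrees(np.arctan2(d[1],d[0])))
E
```

```text
[ 513.98077405 -174.23063597   12.        ]
233.84160558446695 -76.52142747613654
232.93616318475 -76.47372476290161
124.51896284259763 -166.48402724260427
124.71677584891428 -166.0680780268743
grip top [ 533.20722538 -254.73857506  100.        ]
threads [array([ 536.15658404, -102.4248733 ,   56.        ]), array([ 472.10843905, -116.67325396,   56.        ]), array([ 521.52312127, -181.76625323,   56.        ])]
ay 103.53959841047362 org [ 512.82781641 -145.65765843   56.        ] 74.28159785688831
cov ay 102.8411196669404 org [549.48535631 315.58545783   4.        ] 75.63503628895343
[549.77775319 315.22641954   4.        ]
95.99579440480737 -77.60445000144077
98.43826312374325 -77.28122363451278
87.98326385301698 -166.71998363256165
88.53472552585973 -168.3051897434317
```

Request:
{"api": "send_rows", "payload": {
  "deltas": [
    {"jaw":0,"tx":0.012,"ty":-0.031,"rz":-5.13},
    {"jaw":0,"tx":0.012,"ty":-0.031,"rz":-5.13},
    {"jaw":0,"tx":0.012,"ty":-0.031,"rz":-5.13},
    {"jaw":0,"tx":0.012,"ty":-0.031,"rz":-5.13},
    {"jaw":0,"tx":0.012,"ty":-0.031,"rz":-5.13},
    {"jaw":0,"tx":0.012,"ty":-0.031,"rz":-5.13},
    {"jaw":0,"tx":0.012,"ty":-0.031,"rz":-5.13},
    {"jaw":0,"tx":0.012,"ty":-0.031,"rz":-5.13},
    {"jaw":0,"tx":0.012,"ty":-0.031,"rz":-5.13},
    {"jaw":0,"tx":0.012,"ty":-0.031,"rz":-5.13}
  ]
}}

```text
invalid input at $.deltas[0]: expected keys jaw, tx, ty, tz, rx, ry, rz
```

Request:
{"api": "send_rows", "payload": {
  "deltas": [
    {"jaw":0,"tx":0.012,"ty":-0.031},
    {"jaw":0,"tx":0.012,"ty":-0.031},
    {"jaw":0,"tx":0.012,"ty":-0.031},
    {"jaw":0,"tx":0.012,"ty":-0.031},
    {"jaw":0,"tx":0.012,"ty":-0.031},
    {"jaw":0,"tx":0.012,"ty":-0.031},
    {"jaw":0,"tx":0.012,"ty":-0.031},
    {"jaw":0,"tx":0.012,"ty":-0.031},
    {"jaw":0,"tx":0.012,"ty":-0.031},
    {"jaw":0,"tx":0.012,"ty":-0.031}
  ]
}}

```text
invalid input at $.deltas[0]: expected keys jaw, tx, ty, tz, rx, ry, rz
```

```bash
python3 - <<'E'
from h import *
from scipy.spatial.transform import Rotation as R
o=get_obs(); print(o['t'],o['ee_pos'],R.from_quat(o['eef_rot']).as_matrix().round(3))
snap('wrist','w1')
E
```

```text
0.1 [244.03782839 520.13093438 230.48555109] [[-0.905  0.425 -0.001]
 [ 0.425  0.905 -0.001]
 [ 0.    -0.002 -1.   ]]
```

View pics/w1.png

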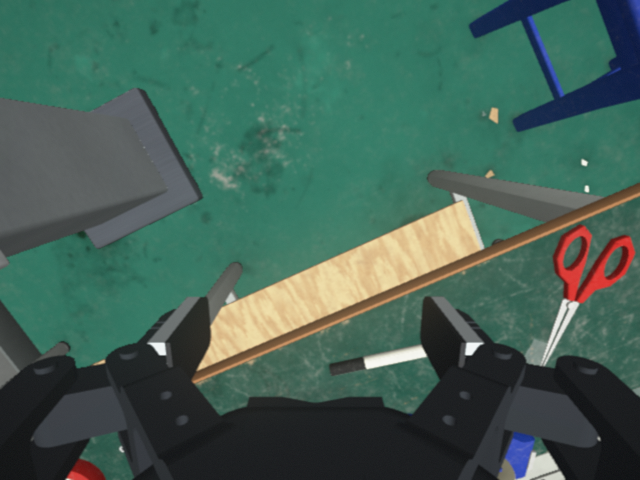

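The wrist view shows only the bench edge, because both moves were refused for missing keys. I'm resending them with every key.

Request:
{"api": "send_rows", "payload": {
  "deltas": [
    {"jaw":0,"tx":0.012,"ty":-0.031,"tz":0,"rx":0,"ry":0,"rz":-5.13},
    {"jaw":0,"tx":0.012,"ty":-0.031,"tz":0,"rx":0,"ry":0,"rz":-5.13},
    {"jaw":0,"tx":0.012,"ty":-0.031,"tz":0,"rx":0,"ry":0,"rz":-5.13},
    {"jaw":0,"tx":0.012,"ty":-0.031,"tz":0,"rx":0,"ry":0,"rz":-5.13},
    {"jaw":0,"tx":0.012,"ty":-0.031,"tz":0,"rx":0,"ry":0,"rz":-5.13},
    {"jaw":0,"tx":0.012,"ty":-0.031,"tz":0,"rx":0,"ry":0,"rz":-5.13},
    {"jaw":0,"tx":0.012,"ty":-0.031,"tz":0,"rx":0,"ry":0,"rz":-5.13},
    {"jaw":0,"tx":0.012,"ty":-0.031,"tz":0,"rx":0,"ry":0,"rz":-5.13},
    {"jaw":0,"tx":0.012,"ty":-0.031,"tz":0,"rx":0,"ry":0,"rz":-5.13},
    {"jaw":0,"tx":0.012,"ty":-0.031,"tz":0,"rx":0,"ry":0,"rz":-5.13}
  ]
}}

```text
t: 0.98
ee_pos: [364.4, 209.0, 231.2]
eef_rot: [0.62, 0.784, 0.0, 0.0]
contact_force: [0.8, 0.5, 0.6]
finger_gap: 1.005
finger_force: 0.0
```

Request:
{"api": "send_rows", "payload": {
  "deltas": [
    {"jaw":0,"tx":0.012,"ty":-0.031,"tz":0,"rx":0,"ry":0,"rz":0},
    {"jaw":0,"tx":0.012,"ty":-0.031,"tz":0,"rx":0,"ry":0,"rz":0},
    {"jaw":0,"tx":0.012,"ty":-0.031,"tz":0,"rx":0,"ry":0,"rz":0},
    {"jaw":0,"tx":0.012,"ty":-0.031,"tz":0,"rx":0,"ry":0,"rz":0},
    {"jaw":0,"tx":0.012,"ty":-0.031,"tz":0,"rx":0,"ry":0,"rz":0},
    {"jaw":0,"tx":0.012,"ty":-0.031,"tz":0,"rx":0,"ry":0,"rz":0},
    {"jaw":0,"tx":0.012,"ty":-0.031,"tz":0,"rx":0,"ry":0,"rz":0},
    {"jaw":0,"tx":0.012,"ty":-0.031,"tz":0,"rx":0,"ry":0,"rz":0},
    {"jaw":0,"tx":0.012,"ty":-0.031,"tz":0,"rx":0,"ry":0,"rz":0},
    {"jaw":0,"tx":0,"ty":0,"tz":0,"rx":0,"ry":0,"rz":0}
  ]
}}

```text
t: 1.82
ee_pos: [474.5, -73.3, 230.8]
eef_rot: [0.621, 0.784, -0.0, 0.001]
contact_force: [0.5, 0.9, 0.9]
finger_gap: 1.004
finger_force: 0.0
```

```bash
python3 - <<'E'
from h import *
from scipy.spatial.transform import Rotation as R
o=get_obs(); print(o['t'],o['ee_pos'],R.from_quat(o['eef_rot']).as_matrix().round(3),o['contact_force'])
snap('wrist','w2')
E
```

```text
1.8167 [474.45405464 -73.31185349 230.83502554] [[-0.229  0.973  0.001]
 [ 0.973  0.229 -0.002]
 [-0.002  0.001 -1.   ]] [0.50671118 0.87283914 0.86240476]
```

View pics/w2.png

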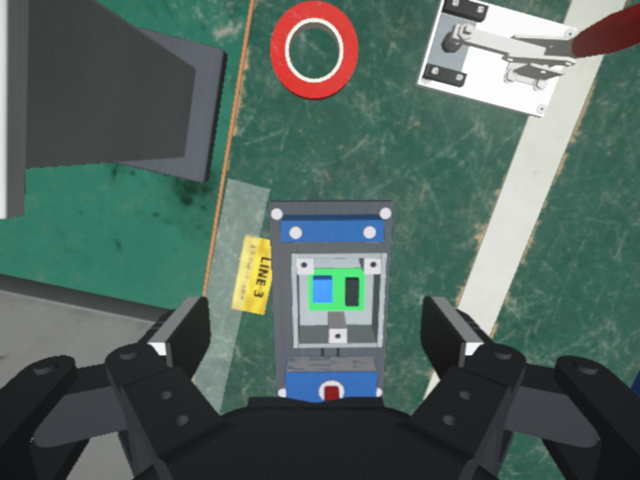

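The wrist view shows the fixture lined up with the tool. Threads are at (304,265), (373,265) and (338,336). The top plate edge runs from (271,203) to (392,201), and the red post top is at (331,393).

```bash
python3 - <<'E'
from h import *
c=np.load('w2.npz')
print('cam',np.linalg.inv(c['camera_from_world'])[:3,3])
t=[px(c,304,265,56),px(c,373,265,56),px(c,338,336,56)]; d=(t[0]+t[1])/2-t[2]
print(t,(t[0]+t[1])/4+t[2]/2,np.linalg.norm(d),np.degrees(np.arctan2(d[1],d[0])),px(c,304,265))
print('grip',px(c,331,394,100),px(c,331,394))
q=[px(c,271,203,12),px(c,392,201,12),px(c,281,243,45),px(c,384,241,45)]
for a,b in [(0,1),(2,3)]: d=q[a]-q[b]; print(q[a],q[b],np.linalg.norm(d),np.degrees(np.arctan2(d[1],d[0]))+270)
E
```

```text
cam [459.19728859  -9.18715787 374.30698878]
[array([ 473.81274193, -116.73738501,   56.        ]), array([ 537.86973086, -101.6024644 ,   56.        ]), array([ 524.02792749, -182.56874576,   56.        ])] [ 514.93458194 -145.86933523   56.        ] 75.61840162900128 103.9164160140787 [ 474.00248979 -118.133676     51.86751984]
grip [ 523.44802008 -217.50096974  100.        ] [459.19728859  -9.18715787 374.30698878]
[427.57456578 -73.49708186  12.        ] [548.88430947 -42.69075003  12.        ] 125.16023327585381 104.24892702545486
[ 447.61355351 -103.65122374   45.        ] [544.2905498 -78.7440068  45.       ] 99.83391741886484 104.44712935726193
```

Request:
{"api": "send_rows", "payload": {
  "deltas": [
    {"jaw":0,"tx":0.0102,"ty":-0.0308,"tz":-0.013,"rx":0,"ry":0,"rz":0.2},
    {"jaw":0,"tx":0.0102,"ty":-0.0308,"tz":-0.013,"rx":0,"ry":0,"rz":0.2},
    {"jaw":0,"tx":0.0102,"ty":-0.0308,"tz":-0.013,"rx":0,"ry":0,"rz":0.2},
    {"jaw":0,"tx":0.0102,"ty":-0.0308,"tz":-0.013,"rx":0,"ry":0,"rz":0.2},
    {"jaw":0,"tx":0.0102,"ty":-0.0308,"tz":-0.013,"rx":0,"ry":0,"rz":0},
    {"jaw":0,"tx":0.0102,"ty":-0.0308,"tz":-0.013,"rx":0,"ry":0,"rz":0},
    {"jaw":0,"tx":0,"ty":0,"tz":-0.02,"rx":0,"ry":0,"rz":0},
    {"jaw":0,"tx":0,"ty":0,"tz":0,"rx":0,"ry":0,"rz":0}
  ]
}}

```text
t: 2.53
ee_pos: [531.6, -252.5, 129.0]
eef_rot: [0.614, 0.789, -0.0, -0.003]
contact_force: [-0.8, 1.0, -0.3]
finger_gap: 0.999
finger_force: 0.0
```

```bash
python3 - <<'E'
from h import *
o=get_obs(); c=snap('wrist','w3')
f=240/np.tan(np.radians(float(c['fovy']))/2)
for p in [o['ee_pos'], [535.5,-258,100]]:
    q=c['camera_from_world']@np.r_[p,1]; print(f*q[0]/q[2]+c['cx'],f*q[1]/q[2]+c['cy'])
E
```

```text
315.3292590042009 301.9549074018881
320.19605537804824 290.1142040706865
```

View pics/w3.png

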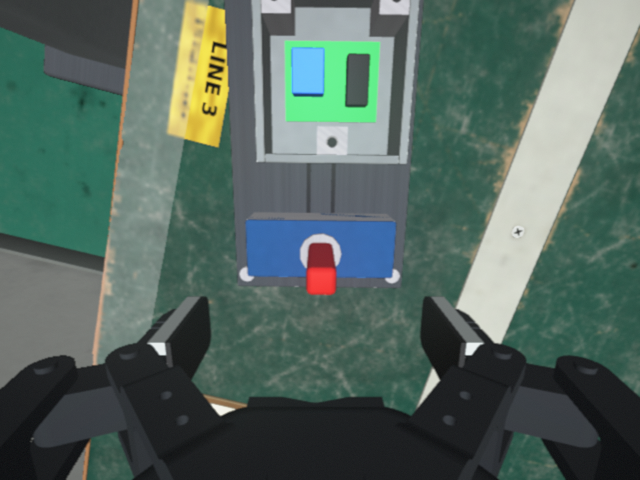

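The red post top is centred at (321,282). The jaw's inner top edge is at row 219, and the plate's rear edge at row 284.

```bash
python3 - <<'E'
from h import *
c=np.load('w3.npz'); print(px(c,321,282,100),px(c,321,282)); print(get_obs()['ee_pos'],px(c,321,219,44))
l,r=px(c,246,222,44),px(c,396,219.5,44); d=r-l; print(np.degrees(np.arctan2(d[1],d[0])), np.linalg.norm(d))
E
```

```text
[ 534.76496205 -253.48455161  100.        ] [ 534.6716344  -253.16344048  100.86857002]
[ 531.62269449 -251.5767853   130.86256658] [ 529.62697646 -231.24246091   44.        ]
15.345511648996617 99.31736339689907
```

Request:
{"api": "send_rows", "payload": {
  "deltas": [
    {"jaw":0,"tx":0.003,"ty":-0.0015,"tz":-0.02,"rx":0,"ry":0,"rz":0},
    {"jaw":0,"tx":0,"ty":0,"tz":-0.025,"rx":0,"ry":0,"rz":0},
    {"jaw":0,"tx":0,"ty":0,"tz":-0.018,"rx":0,"ry":0,"rz":0},
    {"jaw":0.5,"tx":0,"ty":0,"tz":0,"rx":0,"ry":0,"rz":0},
    {"jaw":1,"tx":0,"ty":0,"tz":0,"rx":0,"ry":0,"rz":0},
    {"jaw":1,"tx":0,"ty":0,"tz":0,"rx":0,"ry":0,"rz":0},
    {"jaw":1,"tx":0,"ty":0,"tz":0,"rx":0,"ry":0,"rz":0},
    {"jaw":1,"tx":0,"ty":0,"tz":0,"rx":0,"ry":0,"rz":0},
    {"jaw":1,"tx":0,"ty":0,"tz":0,"rx":0,"ry":0,"rz":0},
    {"jaw":1,"tx":0,"ty":0,"tz":0,"rx":0,"ry":0,"rz":0}
  ]
}}

```text
t: 3.42
ee_pos: [535.4, -255.7, 72.1]
eef_rot: [0.614, 0.79, -0.001, 0.0]
contact_force: [-6.8, -1.5, 8.8]
finger_gap: 0.174
finger_force: 59.9
```

Request:
{"api": "send_rows", "payload": {
  "deltas": [
    {"jaw":1,"tx":-0.0012,"ty":0.0048,"tz":0,"rx":0,"ry":0,"rz":0},
    {"jaw":1,"tx":-0.0012,"ty":0.0048,"tz":0,"rx":0,"ry":0,"rz":0},
    {"jaw":1,"tx":-0.0012,"ty":0.0048,"tz":0,"rx":0,"ry":0,"rz":0},
    {"jaw":1,"tx":-0.0012,"ty":0.0048,"tz":0,"rx":0,"ry":0,"rz":0},
    {"jaw":1,"tx":-0.0012,"ty":0.0048,"tz":0,"rx":0,"ry":0,"rz":0},
    {"jaw":1,"tx":-0.0012,"ty":0.0048,"tz":0,"rx":0,"ry":0,"rz":0},
    {"jaw":1,"tx":-0.0012,"ty":0.0048,"tz":0,"rx":0,"ry":0,"rz":0}
  ]
}}

```text
t: 4.0
ee_pos: [527.5, -223.0, 72.2]
eef_rot: [0.614, 0.789, -0.002, 0.001]
contact_force: [-5.8, -4.0, 6.3]
finger_gap: 0.173
finger_force: 59.7
```

Request:
{"api": "send_rows", "payload": {
  "deltas": [
    {"jaw":1,"tx":-0.0005,"ty":0.002,"tz":0,"rx":0,"ry":0,"rz":0},
    {"jaw":1,"tx":-0.0005,"ty":0.002,"tz":0,"rx":0,"ry":0,"rz":0},
    {"jaw":1,"tx":-0.0005,"ty":0.002,"tz":0,"rx":0,"ry":0,"rz":0}
  ]
}}

```text
t: 4.25
ee_pos: [526.2, -217.6, 72.2]
eef_rot: [0.614, 0.789, -0.002, 0.002]
contact_force: [-4.8, -7.6, 5.0]
finger_gap: 0.174
finger_force: 59.5
```

Request:
{"api": "send_rows", "payload": {
  "deltas": [
    {"jaw":1,"tx":-0.0005,"ty":0.002,"tz":0,"rx":0,"ry":0,"rz":0},
    {"jaw":1,"tx":-0.0005,"ty":0.002,"tz":0,"rx":0,"ry":0,"rz":0},
    {"jaw":1,"tx":-0.0003,"ty":0.001,"tz":0,"rx":0,"ry":0,"rz":0}
  ]
}}

```text
t: 4.5
ee_pos: [525.0, -212.7, 72.1]
eef_rot: [0.614, 0.789, -0.002, 0.002]
contact_force: [-4.0, -6.1, 5.6]
finger_gap: 0.175
finger_force: 59.5
```

Request:
{"api": "send_rows", "payload": {
  "deltas": [
    {"jaw":1,"tx":-0.0003,"ty":0.001,"tz":0,"rx":0,"ry":0,"rz":0},
    {"jaw":1,"tx":-0.0002,"ty":0.001,"tz":0,"rx":0,"ry":0,"rz":0}
  ]
}}

```text
t: 4.67
ee_pos: [524.9, -212.2, 72.2]
eef_rot: [0.614, 0.789, -0.003, 0.003]
contact_force: [-4.4, -13.7, 2.1]
finger_gap: 0.171
finger_force: 59.0
```

Request:
{"api": "send_rows", "payload": {
  "deltas": [
    {"jaw":1,"tx":-0.0001,"ty":0.0005,"tz":0,"rx":0,"ry":0,"rz":0},
    {"jaw":1,"tx":0,"ty":0,"tz":0,"rx":0,"ry":0,"rz":0},
    {"jaw":1,"tx":0,"ty":0,"tz":0,"rx":0,"ry":0,"rz":0}
  ]
}}

```text
t: 4.92
ee_pos: [524.9, -212.3, 72.2]
eef_rot: [0.614, 0.789, -0.003, 0.003]
contact_force: [-4.0, -12.5, 3.3]
finger_gap: 0.178
finger_force: 59.1
```

Request:
{"api": "send_rows", "payload": {
  "deltas": [
    {"jaw":1,"tx":-0.0002,"ty":0.0008,"tz":0,"rx":0,"ry":0,"rz":0},
    {"jaw":1,"tx":0,"ty":0,"tz":0,"rx":0,"ry":0,"rz":0},
    {"jaw":1,"tx":0,"ty":0,"tz":0,"rx":0,"ry":0,"rz":0},
    {"jaw":1,"tx":0,"ty":0,"tz":0,"rx":0,"ry":0,"rz":0}
  ]
}}

```text
t: 5.25
ee_pos: [524.9, -212.2, 72.2]
eef_rot: [0.615, 0.789, -0.004, 0.003]
contact_force: [-5.2, -15.2, 2.5]
finger_gap: 0.173
finger_force: 59.0
```

```bash
python3 - <<'E'
from h import *
c=snap('top','top2'); i=cv2.imread('pics/top2.png')
a=cv2.resize(i[225:290,315:405],None,fx=8,fy=8,interpolation=cv2.INTER_CUBIC); cv2.imwrite('pics/crop2.png',a)
E
```

```text
(no output)
```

View pics/crop2.png

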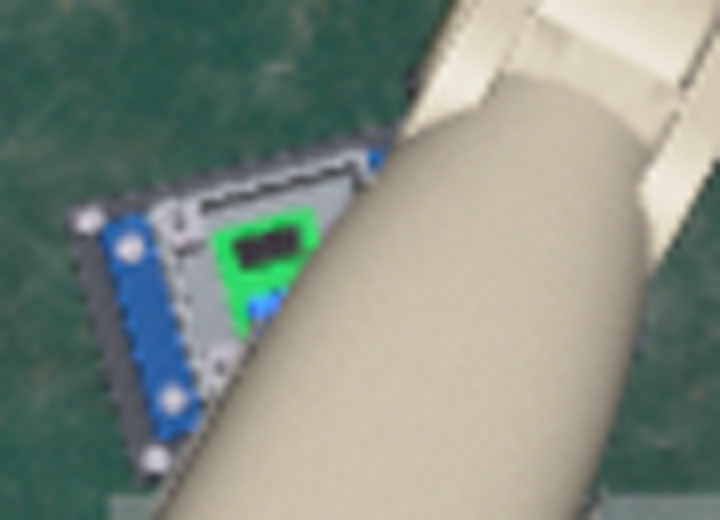

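The housing now sits against the fixed jaw (left) and motion has stalled, with about 11 N of net press. I'll release the post, lift and go to the cover.

Request:
{"api": "send_rows", "payload": {
  "deltas": [
    {"jaw":0.5,"tx":0,"ty":0,"tz":0,"rx":0,"ry":0,"rz":0},
    {"jaw":0,"tx":0,"ty":0,"tz":0,"rx":0,"ry":0,"rz":0},
    {"jaw":0,"tx":0,"ty":0,"tz":0,"rx":0,"ry":0,"rz":0},
    {"jaw":0,"tx":0,"ty":0,"tz":0,"rx":0,"ry":0,"rz":0},
    {"jaw":0,"tx":0,"ty":0,"tz":0,"rx":0,"ry":0,"rz":0},
    {"jaw":0,"tx":0,"ty":0,"tz":0.02,"rx":0,"ry":0,"rz":0},
    {"jaw":0,"tx":0,"ty":0,"tz":0.03,"rx":0,"ry":0,"rz":0},
    {"jaw":0,"tx":0,"ty":0,"tz":0.03,"rx":0,"ry":0,"rz":0},
    {"jaw":0,"tx":0,"ty":0,"tz":0.03,"rx":0,"ry":0,"rz":0},
    {"jaw":0,"tx":0,"ty":0,"tz":0.03,"rx":0,"ry":0,"rz":0}
  ]
}}

```text
t: 6.13
ee_pos: [524.3, -206.3, 211.6]
eef_rot: [0.613, 0.79, 0.0, -0.0]
contact_force: [-0.0, 0.1, -0.5]
finger_gap: 1.003
finger_force: 0.0
```

Request:
{"api": "send_rows", "payload": {
  "deltas": [
    {"jaw":0,"tx":0.002,"ty":0.035,"tz":0,"rx":0,"ry":0,"rz":0},
    {"jaw":0,"tx":0.002,"ty":0.035,"tz":0,"rx":0,"ry":0,"rz":0},
    {"jaw":0,"tx":0.002,"ty":0.035,"tz":0,"rx":0,"ry":0,"rz":0},
    {"jaw":0,"tx":0.002,"ty":0.035,"tz":0,"rx":0,"ry":0,"rz":0},
    {"jaw":0,"tx":0.002,"ty":0.035,"tz":0,"rx":0,"ry":0,"rz":0},
    {"jaw":0,"tx":0.002,"ty":0.035,"tz":0,"rx":0,"ry":0,"rz":0},
    {"jaw":0,"tx":0.002,"ty":0.035,"tz":0,"rx":0,"ry":0,"rz":0},
    {"jaw":0,"tx":0.002,"ty":0.035,"tz":0,"rx":0,"ry":0,"rz":0},
    {"jaw":0,"tx":0.002,"ty":0.035,"tz":0,"rx":0,"ry":0,"rz":0},
    {"jaw":0,"tx":0.002,"ty":0.035,"tz":0,"rx":0,"ry":0,"rz":0}
  ]
}}

```text
t: 6.97
ee_pos: [544.1, 145.3, 210.4]
eef_rot: [0.613, 0.79, 0.0, 0.0]
contact_force: [0.8, -1.0, -0.1]
finger_gap: 1.001
finger_force: 0.0
```

Request:
{"api": "send_rows", "payload": {
  "deltas": [
    {"jaw":0,"tx":0.001,"ty":0.035,"tz":0,"rx":0,"ry":0,"rz":-1.0},
    {"jaw":0,"tx":0.001,"ty":0.035,"tz":0,"rx":0,"ry":0,"rz":0},
    {"jaw":0,"tx":0.001,"ty":0.035,"tz":0,"rx":0,"ry":0,"rz":0},
    {"jaw":0,"tx":0.001,"ty":0.035,"tz":0,"rx":0,"ry":0,"rz":0},
    {"jaw":0,"tx":0,"ty":0.03,"tz":-0.03,"rx":0,"ry":0,"rz":0},
    {"jaw":0,"tx":0,"ty":0,"tz":-0.03,"rx":0,"ry":0,"rz":0},
    {"jaw":0,"tx":0,"ty":0,"tz":-0.03,"rx":0,"ry":0,"rz":0},
    {"jaw":0,"tx":0,"ty":0,"tz":0,"rx":0,"ry":0,"rz":0},
    {"jaw":0,"tx":0,"ty":0,"tz":0,"rx":0,"ry":0,"rz":0}
  ]
}}

```text
t: 7.72
ee_pos: [546.6, 312.3, 119.2]
eef_rot: [0.62, 0.785, -0.002, -0.001]
contact_force: [0.0, -0.1, -0.2]
finger_gap: 0.998
finger_force: 0.0
```

```bash
python3 - <<'E'
from h import *
print(get_obs()['ee_pos']); snap('wrist','w4')
E
```

```text
[546.63160842 312.3304177  119.22986054]
```

View pics/w4.png

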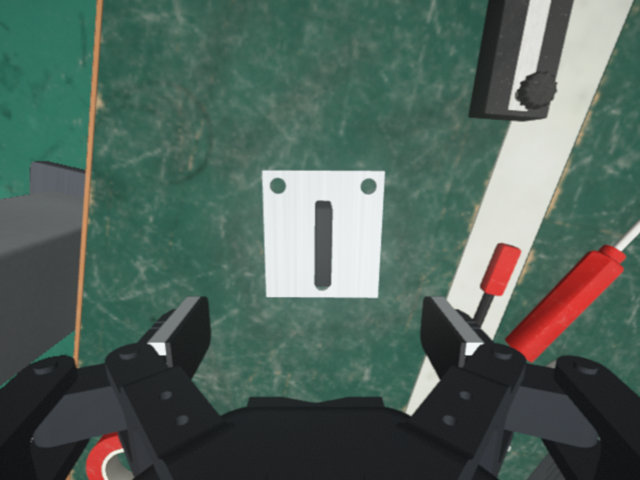

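The cover's holes are at (278,186) and (369,186). Its corners are at (262,170), (385,170), (378,297) and (267,297), and the bar runs from (323,201) to (322,290).

```bash
python3 - <<'E'
from h import *
c=np.load('w4.npz')
h=[px(c,278,186,4),px(c,369,186,4)]; d=h[1]-h[0]; print(h,np.linalg.norm(d),'xang',np.degrees(np.arctan2(d[1],d[0])))
q=[px(c,*p,4) for p in [(262.5,170.5),(384.5,170.5),(378.5,297),(267,297)]]; print(np.mean(q,0))
d=(q[0]+q[1]-q[2]-q[3])/2; print(np.linalg.norm(d),np.degrees(np.arctan2(d[1],d[0])))
a,b=px(c,323,203,36),px(c,322.5,283,36);print(a,b,(a+b)/2,np.linalg.norm(a-b), px(c,323,245))
m=(h[0]+h[1])/2; n=np.radians(103); print(m-38*np.array([np.cos(n),np.sin(n),0]))
E
```

```text
[array([510.49823553, 343.8733011 ,   4.        ]), array([575.08207633, 359.34548647,   4.        ])] 66.41130184284307 xang 13.472296890689785
[551.59736303 314.41823602   4.        ]
98.63414135437017 103.44916745095956
[543.77187645 343.99218893  36.        ] [556.62024201 290.13584873  36.        ] [550.19605923 317.06401883  36.        ] 55.36773317570681 [550.40096639 316.87648179  37.10142632]
[551.33829599 314.58333132   4.        ]
```

Request:
{"api": "send_rows", "payload": {
  "deltas": [
    {"jaw":0,"tx":0.0045,"ty":0.003,"tz":-0.03,"rx":0,"ry":0,"rz":0},
    {"jaw":0,"tx":0,"ty":0,"tz":-0.03,"rx":0,"ry":0,"rz":0},
    {"jaw":0,"tx":0,"ty":0,"tz":-0.03,"rx":0,"ry":0,"rz":0},
    {"jaw":0,"tx":0,"ty":0,"tz":-0.017,"rx":0,"ry":0,"rz":0},
    {"jaw":0,"tx":0,"ty":0,"tz":0,"rx":0,"ry":0,"rz":0},
    {"jaw":0.5,"tx":0,"ty":0,"tz":0,"rx":0,"ry":0,"rz":0},
    {"jaw":0.8,"tx":0,"ty":0,"tz":0,"rx":0,"ry":0,"rz":0},
    {"jaw":1,"tx":0,"ty":0,"tz":0,"rx":0,"ry":0,"rz":0},
    {"jaw":1,"tx":0,"ty":0,"tz":0,"rx":0,"ry":0,"rz":0},
    {"jaw":1,"tx":0,"ty":0,"tz":0,"rx":0,"ry":0,"rz":0}
  ]
}}

```text
t: 8.6
ee_pos: [554.1, 316.0, 15.5]
eef_rot: [0.62, 0.785, 0.001, 0.001]
contact_force: [0.3, 0.7, -0.2]
finger_gap: 0.297
finger_force: 0.0
```

Request:
{"api": "send_rows", "payload": {
  "deltas": [
    {"jaw":1,"tx":0,"ty":0,"tz":0,"rx":0,"ry":0,"rz":0},
    {"jaw":1,"tx":0,"ty":0,"tz":0,"rx":0,"ry":0,"rz":0},
    {"jaw":1,"tx":0,"ty":0,"tz":0,"rx":0,"ry":0,"rz":0},
    {"jaw":1,"tx":0,"ty":0,"tz":0,"rx":0,"ry":0,"rz":0}
  ]
}}

```text
t: 8.93
ee_pos: [553.5, 315.9, 15.0]
eef_rot: [0.62, 0.785, 0.001, 0.0]
contact_force: [-2.0, 0.1, 6.3]
finger_gap: 0.124
finger_force: 60.2
```

Request:
{"api": "send_rows", "payload": {
  "deltas": [
    {"jaw":1,"tx":0,"ty":0,"tz":0.008,"rx":0,"ry":0,"rz":0},
    {"jaw":1,"tx":0,"ty":0,"tz":0.015,"rx":0,"ry":0,"rz":0},
    {"jaw":1,"tx":0,"ty":0,"tz":0.025,"rx":0,"ry":0,"rz":0},
    {"jaw":1,"tx":0,"ty":0,"tz":0.03,"rx":0,"ry":0,"rz":0},
    {"jaw":1,"tx":0,"ty":0,"tz":0.03,"rx":0,"ry":0,"rz":0},
    {"jaw":1,"tx":0,"ty":0,"tz":0.03,"rx":0,"ry":0,"rz":0},
    {"jaw":1,"tx":0,"ty":0,"tz":0.03,"rx":0,"ry":0,"rz":0},
    {"jaw":1,"tx":0,"ty":0,"tz":0.017,"rx":0,"ry":0,"rz":0},
    {"jaw":1,"tx":-0.001,"ty":-0.012,"tz":0,"rx":0,"ry":0,"rz":0},
    {"jaw":1,"tx":-0.002,"ty":-0.023,"tz":0,"rx":0,"ry":0,"rz":0.8}
  ]
}}

```text
t: 9.77
ee_pos: [550.5, 281.9, 199.6]
eef_rot: [0.613, 0.79, 0.001, 0.001]
contact_force: [0.7, -0.8, -3.8]
finger_gap: 0.126
finger_force: 59.1
```

Request:
{"api": "send_rows", "payload": {
  "deltas": [
    {"jaw":1,"tx":-0.003,"ty":-0.03,"tz":0,"rx":0,"ry":0,"rz":0},
    {"jaw":1,"tx":-0.003,"ty":-0.03,"tz":0,"rx":0,"ry":0,"rz":0},
    {"jaw":1,"tx":-0.003,"ty":-0.03,"tz":0,"rx":0,"ry":0,"rz":0},
    {"jaw":1,"tx":-0.003,"ty":-0.03,"tz":0,"rx":0,"ry":0,"rz":0},
    {"jaw":1,"tx":-0.003,"ty":-0.03,"tz":0,"rx":0,"ry":0,"rz":0},
    {"jaw":1,"tx":-0.003,"ty":-0.03,"tz":0,"rx":0,"ry":0,"rz":0},
    {"jaw":1,"tx":-0.003,"ty":-0.03,"tz":0,"rx":0,"ry":0,"rz":0},
    {"jaw":1,"tx":-0.003,"ty":-0.03,"tz":0,"rx":0,"ry":0,"rz":0},
    {"jaw":1,"tx":-0.003,"ty":-0.03,"tz":0,"rx":0,"ry":0,"rz":0},
    {"jaw":1,"tx":-0.003,"ty":-0.03,"tz":0,"rx":0,"ry":0,"rz":0}
  ]
}}

```text
t: 10.6
ee_pos: [518.1, -21.0, 197.3]
eef_rot: [0.615, 0.789, -0.001, -0.001]
contact_force: [0.1, 0.5, -2.4]
finger_gap: 0.128
finger_force: 59.1
```

Request:
{"api": "send_rows", "payload": {
  "deltas": [
    {"jaw":1,"tx":-0.003,"ty":-0.025,"tz":0,"rx":0,"ry":0,"rz":0},
    {"jaw":1,"tx":-0.002,"ty":-0.015,"tz":0,"rx":0,"ry":0,"rz":0},
    {"jaw":1,"tx":0,"ty":-0.005,"tz":0,"rx":0,"ry":0,"rz":0},
    {"jaw":1,"tx":0,"ty":0,"tz":0,"rx":0,"ry":0,"rz":0},
    {"jaw":1,"tx":0,"ty":0,"tz":0,"rx":0,"ry":0,"rz":0},
    {"jaw":1,"tx":0,"ty":0,"tz":0,"rx":0,"ry":0,"rz":0}
  ]
}}

```text
t: 11.1
ee_pos: [514.6, -63.6, 198.3]
eef_rot: [0.614, 0.789, -0.0, -0.001]
contact_force: [-0.8, -0.2, -2.7]
finger_gap: 0.127
finger_force: 59.1
```

```bash
python3 - <<'E'
from h import *
print(get_obs()['ee_pos']); snap('wrist','w5')
E
```

```text
[514.57147386 -63.58083994 198.34110897]
```

View pics/w5.png

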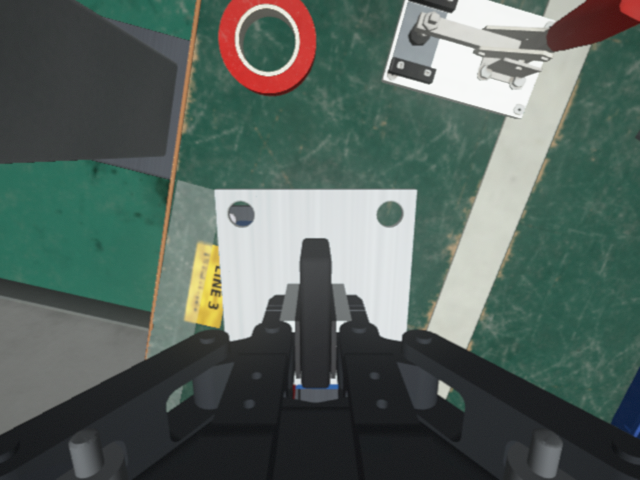

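The plate hangs level and square to the tool, with its holes at (241,214) and (390,214) and the bar centred at column 316. I'll back off along -y so the camera sees the housing ahead of the plate.

Request:
{"api": "send_rows", "payload": {
  "deltas": [
    {"jaw":1,"tx":0.0042,"ty":-0.0287,"tz":0,"rx":0,"ry":0,"rz":0},
    {"jaw":1,"tx":0.0042,"ty":-0.0287,"tz":0,"rx":0,"ry":0,"rz":0},
    {"jaw":1,"tx":0.0042,"ty":-0.0287,"tz":0,"rx":0,"ry":0,"rz":0},
    {"jaw":1,"tx":0.0042,"ty":-0.0287,"tz":0,"rx":0,"ry":0,"rz":0},
    {"jaw":1,"tx":0.0042,"ty":-0.0287,"tz":0,"rx":0,"ry":0,"rz":0},
    {"jaw":1,"tx":0.0042,"ty":-0.0287,"tz":-0.01,"rx":0,"ry":0,"rz":0},
    {"jaw":1,"tx":0.0042,"ty":-0.0287,"tz":-0.015,"rx":0,"ry":0,"rz":0},
    {"jaw":1,"tx":0,"ty":0,"tz":0,"rx":0,"ry":0,"rz":0},
    {"jaw":1,"tx":0,"ty":0,"tz":0,"rx":0,"ry":0,"rz":0},
    {"jaw":1,"tx":0,"ty":0,"tz":0,"rx":0,"ry":0,"rz":0}
  ]
}}

```text
t: 11.98
ee_pos: [544.4, -264.1, 173.5]
eef_rot: [0.614, 0.789, 0.0, -0.001]
contact_force: [-0.0, 0.4, -2.3]
finger_gap: 0.124
finger_force: 59.0
```

```bash
cat >> h.py <<'E'
def proj(c,p):
    f=240/np.tan(np.radians(float(c['fovy']))/2); q=c['camera_from_world']@np.r_[p,1]; return np.array([f*q[0]/q[2]+c['cx'],f*q[1]/q[2]+c['cy']])
def blob(g,u,v,r,thr):
    """dark blobs round (u,v): area, centroid"""
    x0,y0=int(u-r),int(v-r); w=g[max(y0,0):y0+2*r,max(x0,0):x0+2*r]
    n,_,s,ce=cv2.connectedComponentsWithStats((w<thr).astype(np.uint8))
    return [(int(s[i,4]),(ce[i]+[max(x0,0),max(y0,0)]).round(1).tolist()) for i in range(1,n) if s[i,4]>6]
E
python3 - <<'E'
from h import *
from scipy.spatial.transform import Rotation as R
o=get_obs(); print(o['ee_pos'],R.from_quat(o['eef_rot']).as_matrix().round(4).tolist())
c=snap('wrist','w6'); g=cv2.cvtColor(c['image'],cv2.COLOR_RGB2GRAY)
a=np.radians(104.2); Y=np.array([np.cos(a),np.sin(a),0]); X=np.array([Y[1],-Y[0],0]); O=np.array([512,-139.5,56])
for x,y in [(-33,38),(33,38),(0,-38)]:
    u,v=proj(c,O+x*X+y*Y); print((u,v)); 
    for t in (90,120): print(t,blob(g,u,v,14,t))
w=np.load('w5.npz'); z=w['z_map']; print('plate depth',z[230,280],z[195,230],z[195,400],z[300,400],z[300,235])
E
```

```text
bash:  1041 Segmentation fault         python3 - <<'E'
from h import *
from scipy.spatial.transform import Rotation as R
o=get_obs(); print(o['ee_pos'],R.from_quat(o['eef_rot']).as_matrix().round(4).tolist())
c=snap('wrist','w6'); g=cv2.cvtColor(c['image'],cv2.COLOR_RGB2GRAY)
a=np.radians(104.2); Y=np.array([np.cos(a),np.sin(a),0]); X=np.array([Y[1],-Y[0],0]); O=np.array([512,-139.5,56])
for x,y in [(-33,38),(33,38),(0,-38)]:
    u,v=proj(c,O+x*X+y*Y); print((u,v)); 
    for t in (90,120): print(t,blob(g,u,v,14,t))
w=np.load('w5.npz'); z=w['z_map']; print('plate depth',z[230,280],z[195,230],z[195,400],z[300,400],z[300,235])
E
```

```bash
ls w6.npz; cat > m.py <<'E'
from h import *
c=dict(np.load('w6.npz')); g=cv2.cvtColor(c['image'],cv2.COLOR_RGB2GRAY)
a=np.radians(104.2); Y=np.array([np.cos(a),np.sin(a),0]); X=np.array([Y[1],-Y[0],0]); O=np.array([512,-139.5,56])
for x,y in [(-33,38),(33,38),(0,-38)]:
    u,v=proj(c,O+x*X+y*Y); print((u,v),flush=True)
    if not(0<v<480): continue
    for t in (90,120): print(t,blob(g,u,v,14,t),flush=True)
w=np.load('w5.npz'); z=w['z_map']; print('plate depth',z[230,280],z[195,230],z[195,400],z[300,400],z[300,235])
E
python3 m.py
```

```text
w6.npz
(np.float64(263.0742029638395), np.float64(-14.268622817731853))
(np.float64(365.7869681040286), np.float64(-14.209272813335758))
(np.float64(314.3804057662731), np.float64(111.49057544089658))
90 [(32, [315.0, 110.1])]
120 [(48, [315.0, 110.2])]
plate depth 157.5898 153.4717 153.12958 165.47739 166.3083
```

Request:
{"api": "send_rows", "payload": {
  "deltas": [
    {"jaw":1,"tx":-0.0035,"ty":0.0145,"tz":0,"rx":0,"ry":0,"rz":0},
    {"jaw":1,"tx":-0.0035,"ty":0.0145,"tz":0,"rx":0,"ry":0,"rz":0},
    {"jaw":1,"tx":0,"ty":0,"tz":0,"rx":0,"ry":0,"rz":0},
    {"jaw":1,"tx":0,"ty":0,"tz":0,"rx":0,"ry":0,"rz":0},
    {"jaw":1,"tx":0,"ty":0,"tz":0,"rx":0,"ry":0,"rz":0}
  ]
}}

```text
t: 12.45
ee_pos: [538.0, -235.7, 174.7]
eef_rot: [0.614, 0.789, 0.0, 0.001]
contact_force: [0.5, -0.9, -3.1]
finger_gap: 0.126
finger_force: 59.1
```

```bash
python3 - <<'E'
from h import *; snap('wrist','w7'); o=get_obs(); print(o['ee_pos'],o['eef_rot'])
E
sed -i 's/w6/w7/; s/0<v<480/15<v<480/' m.py; cat >> m.py <<'E'
w=c
for h in [(241,214),(390,214)]: print('hole',blob(g,*h,20,140),blob(g,*h,20,170))
# plate points in world from both pictures
z=w['z_map'];print([px(w,*p).round(1).tolist() for p in [(280,205),(345,205),(235,255),(395,255),(280,230)]])
E
python3 m.py
```

```text
[ 537.98639212 -236.12141939  174.54256575] [6.14192259e-01 7.89156025e-01 2.99059082e-05 7.97730842e-04]
(np.float64(263.46375270311586), np.float64(36.00902550734958))
90 [(45, [265.2, 34.2])]
120 [(61, [265.2, 33.9])]
(np.float64(362.555969254964), np.float64(36.20682022051426))
90 [(66, [348.8, 34.6]), (46, [364.3, 35.5])]
120 [(83, [349.0, 35.7]), (64, [364.4, 35.4])]
(np.float64(313.01527629757874), np.float64(153.84076050656955))
90 [(30, [313.6, 152.6])]
120 [(44, [313.8, 152.8])]
plate depth 157.5898 153.4717 153.12958 165.47739 166.3083
hole [(534, [240.7, 213.7])] [(590, [240.7, 213.8])]
hole [(531, [389.4, 213.7])] [(577, [389.6, 213.7])]
[[512.7, -199.3, 164.6], [540.5, -192.3, 163.8], [497.9, -226.8, 164.6], [568.6, -208.6, 165.0], [515.3, -210.0, 165.6]]
```

```bash
python3 - <<'E'
from h import *
c=np.load('w7.npz')
def fit(P,m):
    m=np.array(m,float);P=np.array(P)[:,:2];mc=m.mean(0);pc=P.mean(0)
    H=(m-mc).T@(P-pc); th=np.arctan2(H[0,1]-H[1,0],H[0,0]+H[1,1]); R=np.array([[np.cos(th),-np.sin(th)],[np.sin(th),np.cos(th)]])
    t=pc-R@mc; return t,np.degrees(th),(P-(m@R.T+t)).round(1).tolist()
M=[(-33,38),(33,38),(0,-38)]
hp=fit([px(c,265.2,34,56),px(c,364.4,35.4,56),px(c,313.7,152.7,56)],M); print(hp)
for z in (163.7,164.7): 
    cp=fit([px(c,240.7,213.8,z),px(c,389.5,213.7,z)],M[:2]); print(cp, hp[0]-cp[0], hp[1]-cp[1])
print(get_obs()['ee_pos'])
E
```

```text
(array([ 512.61427826, -138.49231219]), np.float64(13.634552712082328), [[-0.0, 0.0], [-0.0, -0.0], [0.0, -0.0]])
(array([ 538.10250212, -236.2184711 ]), np.float64(14.324641440395109), [[-0.1, -0.0], [0.1, 0.0]]) [-25.48822386  97.72615891] -0.6900887283127801
(array([ 538.05690991, -236.04147746]), np.float64(14.32464144039513), [[0.1, 0.0], [-0.1, -0.0]]) [-25.44263165  97.54916527] -0.6900887283128014
[ 537.98639212 -236.12141939  174.54256575]
```

Request:
{"api": "send_rows", "payload": {
  "deltas": [
    {"jaw":1,"tx":-0.0055,"ty":0.0217,"tz":0,"rx":0,"ry":0,"rz":-0.7},
    {"jaw":1,"tx":-0.007,"ty":0.026,"tz":0,"rx":0,"ry":0,"rz":0},
    {"jaw":1,"tx":-0.007,"ty":0.026,"tz":0,"rx":0,"ry":0,"rz":0},
    {"jaw":1,"tx":-0.006,"ty":0.024,"tz":0,"rx":0,"ry":0,"rz":0},
    {"jaw":1,"tx":0,"ty":0,"tz":0,"rx":0,"ry":0,"rz":0},
    {"jaw":1,"tx":0,"ty":0,"tz":-0.02,"rx":0,"ry":0,"rz":0},
    {"jaw":1,"tx":0,"ty":0,"tz":-0.025,"rx":0,"ry":0,"rz":0},
    {"jaw":1,"tx":0,"ty":0,"tz":-0.02,"rx":0,"ry":0,"rz":0},
    {"jaw":1,"tx":0,"ty":0,"tz":-0.01,"rx":0,"ry":0,"rz":0},
    {"jaw":1,"tx":0,"ty":0,"tz":0,"rx":0,"ry":0,"rz":0}
  ]
}}

```text
t: 13.33
ee_pos: [510.5, -138.4, 96.6]
eef_rot: [0.62, 0.785, -0.001, -0.002]
contact_force: [-0.9, 0.3, -2.2]
finger_gap: 0.123
finger_force: 59.0
```

Request:
{"api": "send_rows", "payload": {
  "deltas": [
    {"jaw":1,"tx":0,"ty":0,"tz":-0.01,"rx":0,"ry":0,"rz":0},
    {"jaw":1,"tx":0,"ty":0,"tz":-0.005,"rx":0,"ry":0,"rz":0},
    {"jaw":1,"tx":0,"ty":0,"tz":0,"rx":0,"ry":0,"rz":0},
    {"jaw":1,"tx":0,"ty":0,"tz":0,"rx":0,"ry":0,"rz":0},
    {"jaw":1,"tx":0,"ty":0,"tz":0,"rx":0,"ry":0,"rz":0}
  ]
}}

```text
t: 13.75
ee_pos: [512.4, -138.8, 84.6]
eef_rot: [0.619, 0.785, 0.0, 0.001]
contact_force: [-0.4, -0.1, -3.0]
finger_gap: 0.125
finger_force: 59.0
```

```bash
python3 - <<'E'
from h import *
c=snap('wrist','w8'); o=get_obs(); print(o['ee_pos'],o['eef_rot'],o['contact_force'])
i=cv2.imread('pics/w8.png')
cv2.imwrite('pics/crop8.png',cv2.resize(i[170:320,200:430],None,fx=3.4,fy=3.4,interpolation=cv2.INTER_CUBIC))
print([px(c,*p).round(1).tolist() for p in [(280,205),(345,205),(235,255),(395,255),(235,300),(400,300)]])
E
```

```text
[ 512.44330942 -138.82059435   84.57731007] [6.19361243e-01 7.85105838e-01 1.77306209e-04 6.65970233e-04] [-0.42494078 -0.03227753 -2.01205834]
[[487.6, -102.0, 74.4], [515.5, -95.4, 73.8], [472.7, -128.7, 76.0], [543.3, -112.1, 75.0], [476.4, -151.1, 74.7], [551.9, -132.6, 75.6]]
```

View pics/crop8.png

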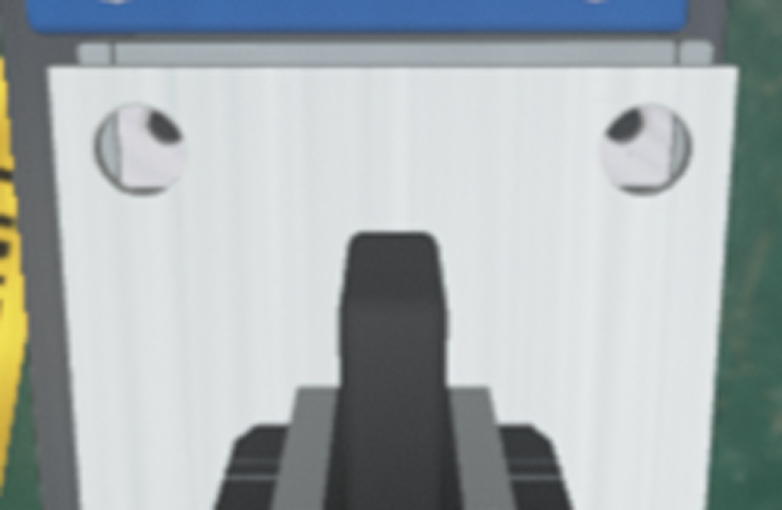

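The plate sits over the housing. Holes 0 and 1 are centred at crop (141,149) and (646,149), with the threads showing through at about (167,125) and (624,124). I'll check the offset numerically.

```bash
python3 - <<'E'
from h import *
c=np.load('w8.npz'); k=lambda u,v,z: px(c,200+(u+.5)/3.4-.5,170+(v+.5)/3.4-.5,z)[:2]
h=[k(141,149,75),k(646,149,75)]; t=[k(167,125,56),k(624,124,56)]
print(h,t); print([t[i]-h[i] for i in (0,1)])
print('plan', np.array([512.61,-138.49])-get_obs()['ee_pos'][:2])
E
```

```text
[array([ 471.79962952, -109.59625304]), array([535.46693495, -94.32044676])] [array([ 471.7057096, -109.5375727]), array([536.08776472, -93.93939909])]
[array([-0.09391992,  0.05868034]), array([0.62082977, 0.38104768])]
plan [0.16669058 0.33059435]
```

Request:
{"api": "send_rows", "payload": {
  "deltas": [
    {"jaw":1,"tx":0.0002,"ty":0.0002,"tz":-0.003,"rx":0,"ry":0,"rz":0},
    {"jaw":1,"tx":0,"ty":0,"tz":0,"rx":0,"ry":0,"rz":0},
    {"jaw":1,"tx":0,"ty":0,"tz":0,"rx":0,"ry":0,"rz":0},
    {"jaw":1,"tx":0,"ty":0,"tz":0,"rx":0,"ry":0,"rz":0},
    {"jaw":1,"tx":0,"ty":0,"tz":0,"rx":0,"ry":0,"rz":0},
    {"jaw":1,"tx":0,"ty":0,"tz":0,"rx":0,"ry":0,"rz":0}
  ]
}}

```text
t: 14.3
ee_pos: [512.2, -138.4, 80.9]
eef_rot: [0.619, 0.785, 0.0, 0.0]
contact_force: [0.1, -0.3, -2.5]
finger_gap: 0.128
finger_force: 59.0
```

```bash
python3 - <<'E'
from h import *
c=snap('wrist','w9'); o=get_obs(); print(o['ee_pos'],o['eef_rot'],o['contact_force'],abs(o['joint_vel']).max())
m=lambda u,v:np.median([px(c,u+i,v+j) for i in range(-3,4) for j in range(-3,4)],0).round(1)
print([m(*p).tolist() for p in [(280,205),(345,205),(235,255),(395,255),(235,300),(400,300)]], m(315,184))
hand_in()
E
```

```text
[ 512.15362146 -138.39306989   80.90863373] [6.19369190e-01 7.85099865e-01 3.58743458e-05 8.48809506e-05] [ 0.67210676  0.63834181 -3.78791526] 0.0019175359617544263
[[487.4, -101.4, 70.9], [515.0, -94.7, 70.8], [472.2, -128.8, 71.1], [543.2, -111.8, 71.0], [476.0, -150.7, 70.8], [552.1, -132.6, 70.8]] [500.5 -90.5  57.4]
the job is handed in; nothing more can be done
```

I closed the jaw until the housing was pressed against the fixed jaw (about 11 N) and left it shut; the cover plate is held level about 10 mm above the rim, holes 0 and 1 within about 1 mm of their threads (hole 2 was hidden by the gripper, so only inferred), and I handed the job in at about 14 s without knowing the verdict.

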